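# Open the sliding lid of a transit case past its spring catch

## Robot

A 6-joint arm with a two-finger parallel gripper is mounted at the origin on the work surface. World frame = base frame: x ahead of the robot, y to its left, z up, the work surface at z = 0. Lengths are in m, angles in rad, forces in N, time in s.
With the tool pointing down it reaches from about 0.35 to 0.775 m from the base axis. Payload 7.3 kg.
Tool frame: the origin (TCP) lies between the finger pads; the fingertips stand 17 mm ahead of it and the grasp point (between the pads) lies 2 mm behind it; z points along the fingers, y is the line along which they close (so a half turn about z gives the same grasp; the last joint's range is limited). The gripper opens to 92 mm and grips with 3 to 60 N. Pads are 19 mm wide; open, the fingers measure 130 mm over their backs; the gripper's body (75 mm by 190 mm) begins 47 mm behind the grasp point.
Start: joints at [-1.46, 0.342, 1.524, -0, 1.275, -0.146], TCP at [0.133, -0.508, 0.244] pointing down, gripper open.
Joint ranges: [-2.53, 2.53], [-0.77, 2.02], [0.04, 2.7], [-1, 4.14], [0.28, 2.66], [-3.11, 3.11]. Speed limits (rad/s): [2.57, 2.57, 3.14, 3.14, 3.14, 3.14].

## Interface

Orientations are given as a unit quaternion [x, y, z, w].
In Python, from plant import bot, effector, monitor, cams, job gives the robot as it stands. Calls block until the motion is done:
- bot.reach(position, orientation): joint-space move of the TCP to a pose.
- bot.move_l(position, vel=0.15, rotation=None, force_limit=None): straight line of the TCP; rotation=None keeps the orientation; vel is the mean speed in m/s. With force_limit (N) it stops when the force on the tool has changed by that much, and returns True; else False.
- bot.move_j(angles): joint-space move.
- effector.ungrasp() and effector.grasp(): open the fingers fully, or close them until they stop; the grip force is fixed at half the most.
- bot.wait(seconds).
- bot.inverse_kinematics(position, orientation): joint angles nearest the present ones, or None.
- monitor.read_state(): the state.
- cams.capture(name): name is "scene" or "top" or "wrist"; returns the picture (480x640x3 uint8, red, green, blue); there is no depth.
- cams.get_calibration(name): a dict with "fx", "fy", "cx", "cy" (pixels), "world_to_cam" (4x4, takes a point from world to camera coordinates). Camera axes: x right, y down, z forward; pixel columns grow to the right and rows downward; lengths in m; the calibration is good to about 2 mm. A picture is of the moment at which its call begins: read the wrist's pose just before it. get_calibration takes no time and is no camera call; for the wrist camera it gives the pose at the moment of the call.
A pose or a line that the arm cannot do raises bot.PlanningError and nothing moves.
- job.close_job(): hands the job in; it is judged then, once.
Trained networks look in the newest picture that a camera, given by its name, has taken for a name from the list of things; names that differ only in an ending like _2 or _b are one class to them, and where a whole thing is asked for, a point or a joint stands for the part that bears it (a point fixed in the world has none). Each returns a list of dicts, best first, with "score" (0 to 1); they miss things now and then, are a little off and sometimes report something else, mostly with a low value. They report only what shows in the picture. A call takes as long as a camera call.
- cams.boxes_of(camera, label): "rect" ([centre column, centre row, width, height] in pixels, round what is visible of it).
- cams.mark_of(camera, label): "location" ([column, row] in pixels: a listed point, or the origin of a listed thing).
The state is a dict: "time": time; "qpos": joint angles; "qvel": joint speeds; "joint_efforts": joint torques, N m; "eef_pos": TCP position; "tool_rot": TCP orientation; "ft_force": force on the tool from outside, world axes, zero at the start; "wrist_torque": the same for the moment, N m; "opening": finger opening in m; "grip_force": force on a finger pad.
Only numpy, scipy, OpenCV 4.12 (cv2) and the standard library are available. Lean on these libraries where they do the work, as an engineer would, in place of code of your own. Each camera call takes 0.05 s, during which the arm holds its last target. There are 200 camera calls.

## Task

Open the plywood transit case: with your fingertips in the lid's hand hole press the spring catch down clear of the lid and, keeping it down, push the lid along its rails over the catch, on until the catch springs back up behind the lid's end. The lid is only pushed, never lifted, and the other things on the bench stay where they are.

Things in the scene. Friction and masses are not known exactly. Their poses are not given: they have to be found in the camera images.
- case: Plywood transit case, 300 (x) x 200 (y) x 105 mm high, does not move. Origin: centre of its underside; z up. The lid opens towards the case's +x, out over the lower far end wall, in aluminium rails along both long sides; their lips cover 10 mm of each lid edge (157 mm open between them, top 105 mm above the bench). Around the catch the inside is free down to 72 mm above the bench.
- lid: Sliding plywood lid, 280 (x) x 176 (y) x 9 mm, about 0.35 kg, loose in the rails with 1 to 2 mm play. Origin: centre of its underside, 90 mm above the bench; axes parallel to the case's; shut, it lies 0 to 3 mm towards +x from the case's origin. A batten under the lid stops it at 115 mm of opening. Sliding it takes about 2 to 8 N.
- hole_edge (a point): Middle of the hand hole's edge on the opening (+x) side, at the lid's top face: the edge the fingers push on. It is 47 mm towards -x from the lid's origin, 9 mm above it. The hole goes through the lid, from here 48 mm towards -x, and 45 mm to either side in y (corners cut off by about 8 mm); the catch stands in it.
- lid_tail (a point): Middle of the lid's -x end, at its top face, 140 mm towards -x from the lid's origin. The catch springs up behind this end when the lid has opened by 83 mm.
- catch_top (a point): Centre of the top face of the spring catch, a ribbed steel block 34 (x) x 36 (y) mm, which moves straight down. At rest it stands 100.5 mm above the bench, 1.5 mm proud of the lid, 74 mm towards -x from the case's origin, y = 0. Its -x side holds the hole's -x edge (1 to 4 mm play); between its +x side and hole_edge 10 to 13 mm are free.
- catch (a joint): How far the catch is pressed down, m: 0 = up (locks the lid); clears the lid's underside at 0.0105; bottoms at 0.016. Spring force 5 N at the top to 10 N at the bottom. Once the hole's -x edge is over it the lid keeps it down (at 0.008 to 0.0105). Up behind the lid's -x end, it keeps the lid from sliding shut.
- milk_carton: Bystander: upright carton 65 x 95 x 135 mm beside the case. Origin: centre of its underside.
- tape_roll: Bystander: roll of brown tape, 100 mm across, hollow core 76 mm, 50 mm high, lying flat beside the case. Origin: centre of its underside.
- tin: Bystander: upright tin, 68 mm diameter, 95 mm high, beside the case. Origin: centre of its underside.
- tape_gun: Bystander: hand tape dispenser lying on its side, about 125 x 175 x 50 mm. Origin: under the centre of its tape roll.

How it is judged:
On the way, in this order (a step that is already met when the one before it is completed fails the run):
1. the catch is pressed down clear of the lid while the lid is still shut (value of joint catch above 0.0105 m and x of lid in the frame of case below 0.01 m), for 0.02 s.
2. the lid slides over the held-down catch (value of joint catch above 0.006 m and x of lid in the frame of case above 0.014 m), for 0.05 s.
At the end, for the whole second after the job is handed in: The lid lies in its rails, at rest, opened by more than 81 mm, and the catch has sprung up behind it to within 3 mm of its full height (x of lid in the frame of case above 0.081 m and value of joint catch below 0.003 m and z of lid in the frame of case between 0.086 and 0.095 m and angle between lid's own z axis and vertical below 0.06 rad and linear speed of lid below 0.01 m/s); the robot touches nothing.
It fails at once if the lid is lifted (15 mm) or levered out of its rails (z of lid in the frame of case above 0.105 m or angle between lid's own z axis and vertical above 0.15 rad).
It fails at once if a bystander is moved by more than 25 mm (distance of any of milk_carton, tape_roll, tin, tape_gun from where it was at the start of the episode above 0.025 m).
It also fails if it takes over 35 s, if anything falls off the work surface, if the arm or the gripper's body presses on something with over 40 N, if the wrist force passes 120 N, or if a joint passes its speed limit or range.

## Working session

There is one attempt and no reset: what is moved stays moved. The work goes in short steps, each a Python script; the robot and the scene stay as the last script left them, time stands still between calls to the robot, and variables do not carry over. Pictures are saved under pics/ and viewed, at most 10 in all, crops included, and the job is handed in when it is done.

```bash
ls; mkdir -p pics; cat > h.py <<'E'
import numpy as np, cv2
from plant import bot, effector, monitor, cams, job
def ray(cal,px,z):
    T=np.linalg.inv(np.array(cal["world_to_cam"]))
    d=T[:3,:3]@np.array([(px[0]-cal["cx"])/cal["fx"],(px[1]-cal["cy"])/cal["fy"],1])
    o=T[:3,3]; return o+d*(z-o[2])/d[2]
def save(img,n): cv2.imwrite("pics/"+n,img[:,:,::-1])
Z=dict(case=0,lid=.09,hole_edge=.099,lid_tail=.099,catch_top=.1005,milk_carton=0,tape_roll=0,tin=0,tape_gun=0)
def marks(cam,names=Z):
    img=cams.capture(cam); cal=cams.get_calibration(cam); out={}
    for n in names:
        r=cams.mark_of(cam,n)
        if r:
            out[n]=ray(cal,r[0]["location"],Z[n]); print(cam,n,round(r[0]["score"],2),np.round(r[0]["location"],1),np.round(out[n],4))
    return img,out
E
python3 - <<'E'
from h import *
for c in("top","scene"):
    img,_=marks(c); save(img,c+"0.png")
s=monitor.read_state(); print(s["time"],s["tool_rot"],s["ft_force"])
E
```

```text
pics
top lid 0.8 [418.9 224.2] [ 0.5779 -0.1007  0.09  ]
top hole_edge 0.57 [435.6 247.9] [ 0.5395 -0.1241  0.099 ]
top lid_tail 0.91 [469.3 301.6] [ 0.455 -0.174  0.099]
top catch_top 0.86 [448.4 260.7] [ 0.5191 -0.1432  0.1005]
top milk_carton 0.8 [298.4 234.1] [0.5705 0.097  0.    ]
top tape_roll 0.92 [521.5 190.1] [ 0.6434 -0.3029  0.    ]
top tin 0.58 [479.3 130.7] [ 0.7525 -0.2316  0.    ]
top tape_gun 0.66 [331.3 309.7] [0.4355 0.0402 0.    ]
scene case 0.72 [217.7 290.1] [ 0.4214 -0.0908  0.    ]
scene lid 0.74 [268.6 299.8] [ 0.5752 -0.1021  0.09  ]
scene hole_edge 0.81 [237.9 289.4] [ 0.5363 -0.1227  0.099 ]
scene lid_tail 0.8 [174.3 284.1] [ 0.4622 -0.176   0.099 ]
scene catch_top 0.58 [217.6 286.8] [ 0.5129 -0.1392  0.1005]
scene tape_roll 0.73 [187.5 474.9] [ 0.6482 -0.3028  0.    ]
scene tape_gun 0.68 [283.8 257.6] [0.4412 0.0392 0.    ]
1.0 [9.91771283e-01 1.28022346e-01 1.22988297e-05 4.53632782e-05] [-0.03530438  0.28804669 -0.54569773]
```

View pics/top0.png

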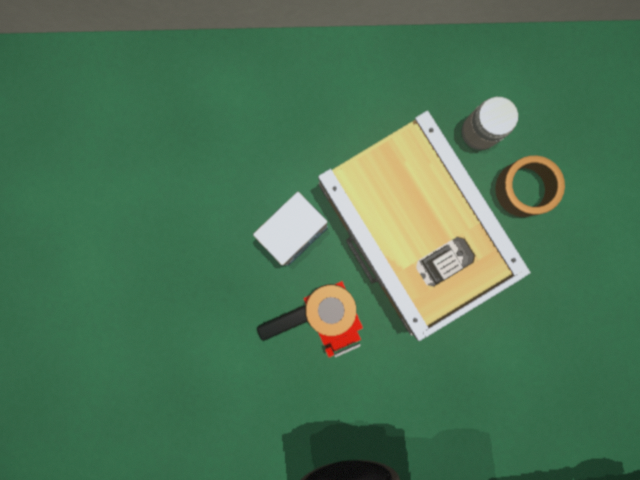

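View pics/scene0.png

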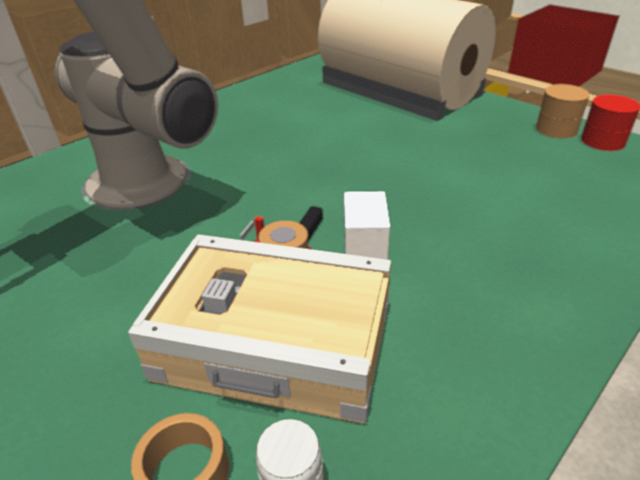

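The top view shows the case turned by about 31°. The hand hole and catch are near (445,262), and the lid opens towards the upper left. The scene view agrees: catch at (217,290), carton, tape roll, tin and tape gun all beside the case. Next I'll close the fingers, move above the catch and refine with the wrist camera.

```bash
cat >> h.py <<'E'
from scipy.spatial.transform import Rotation as R
def quat(yaw,flip=1):
    y=flip*np.array([np.cos(yaw),np.sin(yaw),0]); z=np.array([0,0,-1.]); x=np.cross(y,z)
    return R.from_matrix(np.c_[x,y,z]).as_quat()
E
python3 - <<'E'
from h import *
# rail screws in the top view -> yaw
c=cams.get_calibration("top")
for a,b in (((415,320),(335,188)),((514,264),(431,129))):
    d=ray(c,b,.105)-ray(c,a,.105); print("yaw",np.degrees(np.arctan2(d[1],d[0])),np.linalg.norm(d))
yaw=np.radians(31); p=[0.517,-0.141,0.24]
for f in(1,-1): print(f,bot.inverse_kinematics(p,quat(yaw,f)))
f=min((1,-1),key=lambda f:abs(bot.inverse_kinematics(p,quat(yaw,f))[5]))
effector.grasp(); bot.reach(p,quat(yaw,f))
img,_=marks("wrist",["lid","hole_edge","lid_tail","catch_top"]); save(img,"w1.png")
s=monitor.read_state(); print(f,s["time"],s["eef_pos"],s["opening"],s["ft_force"])
E
```

```text
yaw 30.079259316994932 0.24007716071566904
yaw 29.609311200942205 0.2474544877041105
1 [-4.09308071e-01  3.64921585e-01  1.50038998e+00 -4.44089210e-16
  1.27628109e+00 -9.50360139e-01]
-1 [-4.09308071e-01  3.64921585e-01  1.50038998e+00 -4.44089210e-16
  1.27628109e+00  2.19123251e+00]
wrist lid 0.65 [401.9 230.3] [ 0.5787 -0.1029  0.09  ]
wrist hole_edge 0.76 [346.3 236.8] [ 0.5396 -0.1303  0.099 ]
wrist lid_tail 0.84 [233.5 231.1] [ 0.458  -0.1736  0.099 ]
wrist catch_top 0.94 [311.3 234.5] [ 0.5138 -0.143   0.1005]
1 4.6083 [ 0.51685399 -0.14161402  0.23998508] 0.0007083255545870599 [-0.28403703  0.8159709   0.27654769]
```

View pics/w1.png

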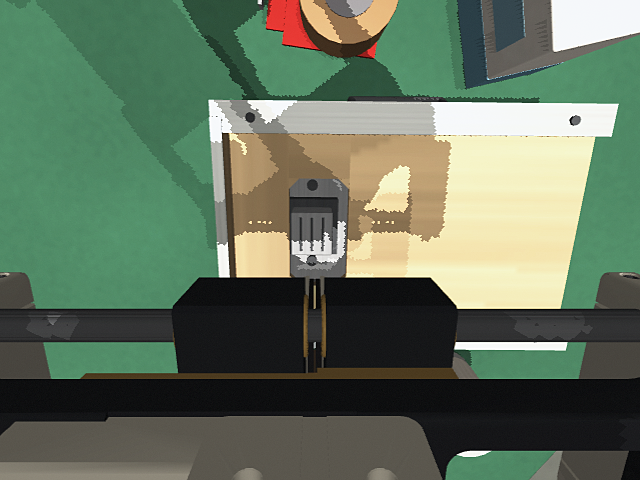

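The wrist view shows the catch block at about (313,228) in its dark hand hole, and the case axis nearly along the image columns. The rails are level in the image, so yaw is about 31°. The closed fingertips appear thin around (315,285), so I'll check their real thickness.

```bash
python3 - <<'E'
from h import *
c=cams.get_calibration("wrist"); s=monitor.read_state()
Rm=R.from_quat(s["tool_rot"]).as_matrix(); p=np.array(s["eef_pos"]); W=np.array(c["world_to_cam"])
def pr(v):
    q=W[:3,:3]@v+W[:3,3]; return np.round([c["fx"]*q[0]/q[2]+c["cx"],c["fy"]*q[1]/q[2]+c["cy"],q[2]],3)
for t in([9.5,0,17],[9.5,5,17],[-9.5,5,17],[9.5,19,17],[9.5,5,-20],[9.5,19,-49]): print(t,pr(p+Rm@np.array(t)/1000))
print(c["fx"])
# rail line: y-rotation check, edges at z=.105: outer rail edge corners
a=ray(c,(210,99),.105);b=ray(c,(618,105),.105);d=b-a;print("yaw",np.degrees(np.arctan2(d[1],d[0])),np.linalg.norm(d),a,b)
i=cv2.imread("pics/w1.png")[160:385,240:400]; cv2.imwrite("pics/w1c.png",cv2.resize(i,None,fx=2.6,fy=2.6))
# tags for catch edges
E
```

```text
[9.5, 0, 17] [3.15833e+02 2.75757e+02 1.67000e-01]
[9.5, 5, 17] [3.26409e+02 2.75758e+02 1.67000e-01]
[-9.5, 5, 17] [3.26055e+02 3.12622e+02 1.72000e-01]
[9.5, 19, 17] [3.56022e+02 2.75761e+02 1.67000e-01]
[9.5, 5, -20] [3.29782e+02 3.09935e+02 1.31000e-01]
[9.5, 19, -49] [3.82053e+02 3.53345e+02 1.03000e-01]
352.60791622827685
yaw 30.161737366389772 0.2983372224070142 [ 0.39809142 -0.09260089  0.105     ] [0.65603693 0.05729646 0.105     ]
```

View pics/w1c.png

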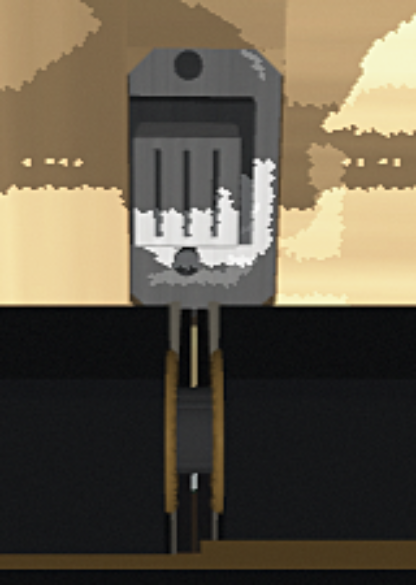

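The fingertips are about 10 mm along tool y and 19 mm along tool x. So I turn the tool 90° to put the 19 mm side along the push, which leaves about 5 mm of hold on the catch before the lid covers it.

```bash
cat >> h.py <<'E'
YAW=np.radians(30); U=np.array([np.cos(YAW),np.sin(YAW),0]); V=np.array([-np.sin(YAW),np.cos(YAW),0])
E
python3 - <<'E'
from h import *
c=cams.get_calibration("wrist")
k=ray(c,(312.1,233.5),.1005); e=ray(c,(348.8,233.5),.099); t=ray(c,(289.2,233.5),.099)
print(k,e,(e-k)@U,(k-t)@U)
p=k+15.5e-3*U; p[2]=.16
q=min((quat(YAW+a) for a in(np.pi/2,-np.pi/2)),key=lambda q:abs(bot.inverse_kinematics(p,q)[5]))
bot.reach(p,q); p[2]=.126; bot.move_l(p,vel=.08)
img,o=marks("wrist",["hole_edge","catch_top"]); save(img,"w2.png")
s=monitor.read_state(); P=np.array(s["eef_pos"]); print(s["time"],P,s["ft_force"])
for n in o: print(n,(o[n]-P)@U,(o[n]-P)@V)
c=cams.get_calibration("wrist");W=np.array(c["world_to_cam"]);Rm=R.from_quat(s["tool_rot"]).as_matrix();print(Rm[:,0])
for a in([9.5,5,17],[9.5,-5,17],[-9.5,5,17],[-9.5,-5,17]):
    v=W[:3,:3]@(P+Rm@np.array(a)/1e3)+W[:3,3];print(a,c["fx"]*v[0]/v[2]+c["cx"],c["fy"]*v[1]/v[2]+c["cy"])
E
```

```text
[ 0.51401404 -0.14161778  0.1005    ] [ 0.53996271 -0.12647115  0.099     ] 0.030045527249409835 0.018750949594659845
wrist hole_edge 0.79 [312.4 262.8] [ 0.5397 -0.1279  0.099 ]
6.7667 [ 0.52781153 -0.13400481  0.12661633] [0.1179928  0.81710983 0.17124028]
hole_edge 0.013391263886590442 -0.0006739469425595989
[8.66006597e-01 5.00031997e-01 7.59122009e-04]
[9.5, 5, 17] 321.3836309105894 277.4628774925792
[9.5, -5, 17] 300.25342012212684 277.45425570521803
[-9.5, 5, 17] 321.17183223228017 314.24107109038505
[-9.5, -5, 17] 300.6363547778492 314.2319671672516
```

View pics/w2.png

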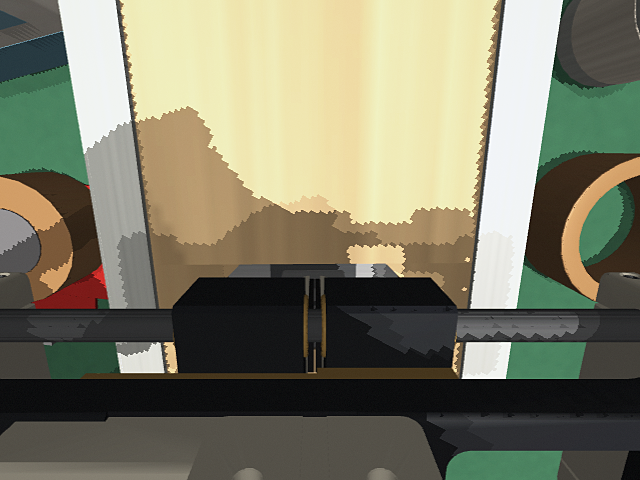

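The hole's front edge is at row 264, about 13 mm ahead of the TCP, so the fingertip (front at row 277) clears it by roughly 4 mm and is centred in y. Now press.

```bash
python3 - <<'E'
from h import *
s=monitor.read_state(); p=np.array(s["eef_pos"]); f0=np.array(s["ft_force"])
for z in(.117,.110,.104):
    p[2]=z; h=bot.move_l(p,vel=.03,force_limit=25); bot.wait(.1)
    s=monitor.read_state(); print(z,h,s["time"],np.round(s["eef_pos"],4),np.round(s["ft_force"]-f0,1))
E
```

```text
0.117 False 7.3167 [ 0.528  -0.1341  0.1174] [ 0.2 -0.9  4.6]
0.11 False 7.8 [ 0.528  -0.1341  0.1105] [ 0.2 -0.9  5.4]
0.104 False 8.25 [ 0.528  -0.1341  0.1047] [-1.3 -0.   8.6]
```

The force follows the spring curve, so the catch is down about 13 mm. Now push, first 20 mm.

```bash
python3 - <<'E'
from h import *
s=monitor.read_state(); p=np.array(s["eef_pos"]); p[2]=.1030; p0=p.copy()
bot.move_l(p,vel=.02)
for d in(4,8,12,16,20):
    h=bot.move_l(p0+d/1e3*U,vel=.03,force_limit=30); s=monitor.read_state(); f=np.array(s["ft_force"])
    print(d,h,round(s["time"],2),np.round((np.array(s["eef_pos"])-p0)@U*1e3,1),round(s["eef_pos"][2],4),"f u,v,z",np.round([f@U,f@V,f[2]],1))
    if h: break
img,o=marks("wrist",["hole_edge"]); save(img,"w3.png")
img,o=marks("top",["lid","lid_tail","hole_edge"])
E
```

```text
4 False 8.78 3.2 0.1034 f u,v,z [-4.4  0.2  9.4]
8 False 9.07 6.7 0.1034 f u,v,z [-6.6  0.6  9.3]
12 False 9.35 11.8 0.1029 f u,v,z [-0.9  0.2  3.5]
16 False 9.63 15.4 0.1027 f u,v,z [-4.5 -0.2  2.8]
20 False 9.92 19.6 0.1027 f u,v,z [-4.6  0.4  1.7]
wrist hole_edge 0.83 [310.6 288.9] [ 0.5528 -0.1195  0.099 ]
top lid 0.76 [416.1 213.9] [ 0.5945 -0.0967  0.09  ]
top lid_tail 0.81 [463.  291.5] [ 0.4708 -0.1648  0.099 ]
top hole_edge 0.9 [430.1 238.8] [ 0.5539 -0.1159  0.099 ]
```

The vertical force fell off after the finger left the catch and the lid now moves with the tip (about 16 mm in the pictures), so the lid is holding the catch down. I'll raise the tip into the lid's thickness and push on until it is open.

```bash
python3 - <<'E'
from h import *
p0=np.array([.528,-.1341,0]); p0[2]=.103
bot.move_l(p0+.018*U,vel=.03); up=np.array([0,0,.006])
bot.move_l(p0+.018*U+up,vel=.03)
for d in(40,60,75,85,91):
    h=bot.move_l(p0+d/1e3*U+up,vel=.06,force_limit=30); s=monitor.read_state(); f=np.array(s["ft_force"])
    print(d,h,round(s["time"],2),np.round((np.array(s["eef_pos"])-p0)@U*1e3,1),"f",np.round([f@U,f@V,f[2]],1))
    if h: break
bot.wait(.3)
P=np.array(monitor.read_state()["eef_pos"])
bot.move_l(P-.004*U,vel=.03); bot.move_l(P-.004*U+[0,0,.12],vel=.1)
img,o=marks("wrist",["hole_edge","lid_tail","catch_top"])
bot.reach([0.133,-0.508,0.3],monitor.read_state()["tool_rot"])
img,o=marks("top",["lid","lid_tail","hole_edge","catch_top"]); a=img[80:380,200:600]
img,o=marks("scene",["lid","lid_tail","hole_edge","catch_top"])
save(np.vstack([cv2.resize(a,(480,360)),cv2.resize(img[180:360,100:420],(480,230))]),"end.png")
print(monitor.read_state()["time"])
E
```

```text
40 False 11.33 40.1 f [-0.3 -0.3  0.6]
60 False 11.82 59.8 f [-2.1  0.6  0.3]
75 False 12.22 74.7 f [-3.   0.2 -0.3]
85 False 12.53 85.6 f [-0.6 -1.6 -0.2]
91 False 12.78 91.6 f [1.1 0.1 1. ]
wrist hole_edge 0.93 [311.4 219.8] [ 0.6161 -0.0821  0.099 ]
wrist lid_tail 0.21 [504.  161.8] [ 0.7259 -0.1844  0.099 ]
wrist catch_top 0.59 [309.2 354.8] [ 0.5134 -0.139   0.1005]
top lid 0.7 [392.9 175.7] [ 0.6568 -0.0612  0.09  ]
top lid_tail 0.86 [438.7 252.9] [ 0.5315 -0.1287  0.099 ]
top hole_edge 0.77 [406.7 199.8] [ 0.6163 -0.0808  0.099 ]
top catch_top 0.87 [445.1 263.3] [ 0.5151 -0.1379  0.1005]
scene lid 0.59 [332.9 311.4] [ 0.6544 -0.0588  0.09  ]
scene lid_tail 0.89 [234.  291.9] [ 0.5363 -0.1294  0.099 ]
scene hole_edge 0.56 [302.3 300.5] [ 0.6168 -0.078   0.099 ]
scene catch_top 0.67 [219.9 291.5] [ 0.5228 -0.1427  0.1005]
17.675
```

View pics/end.png

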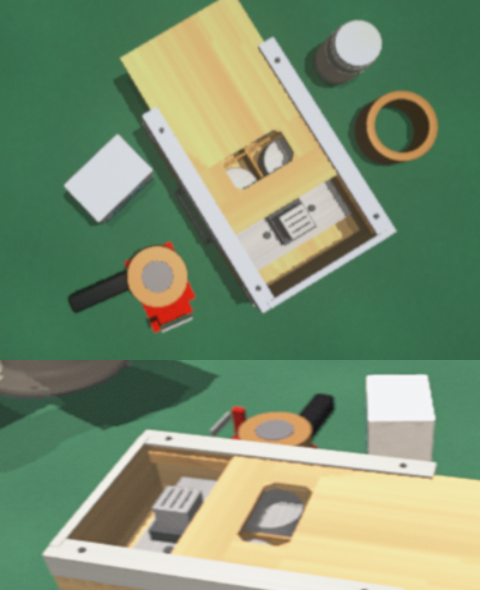

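The picture shows the lid open by about 89 mm, with the catch at full height behind its tail (at (295,220) in the upper half) and the bystanders where they were.

```bash
python3 -c "
from plant import job
print(job.close_job())"
```

```text
the job is handed in; nothing more can be done
None
```

I opened the case and handed in the job: the lid slid about 89 mm, the catch stands up behind its end, and the bystanders look unmoved in the final pictures; no verdict was returned.

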